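Lock the sieve's axle with an R-clip

ROBOT

A 6-joint arm with a two-finger parallel gripper is mounted at the origin on a cart in front of the work surface, level with it; the furniture and walls round the work are solid. World frame = base frame: x ahead of the robot, y to its left, z up, the work surface at z = 0. Lengths are in m, angles in rad, forces in N, time in s.
With the tool pointing down it reaches from about 0.375 to 0.9 m from the base axis. Payload 3.1 kg.
Tool frame: the origin (TCP) lies at the very end of the fingers, on their centre line; the grasp point (between the pads) lies 19 mm behind it (manip.pinch_z is the distance from the TCP to the grasp point, in m); z points along the fingers, y is the line along which they close (so a half turn about z gives the same grasp; the last joint's range is limited). The gripper opens to 85 mm and grips with 20 to 120 N. Pads are 22 mm wide; open, the fingers measure 114 mm over their backs; the gripper's body (76 mm by 85 mm) begins 54 mm behind the grasp point. The pads swing forward as they close: fully open they stand 13 mm farther back than shut.
Start: joints at [0.966, 0.527, 1.433, -0, 1.181, -0.178], TCP at [0.259, 0.569, 0.231] pointing down, gripper open.
Joint ranges: [-3.08, 3.08], [-0.75, 2.2], [0.22, 2.44], [-1.43, 4.57], [0, 2.65], [-2.85, 2.85]. Speed limits (rad/s): [2.79, 2.79, 3.14, 3.14, 3.14, 3.14].

INTERFACE

Orientations are given as a unit quaternion [x, y, z, w].
In Python, from station import manip gives the robot as it stands.
- The arm moves only by the tool servo_tool, never from a script. Its argument "commands" is one flat list of numbers, 7 for each row, row after row: the shift along the tool's x, y, z each as a share of 500 mm, from -1 to 1, then the turn, a rotation vector about the tool's x, y, z each as a share of 360 degrees, from -1 to 1, then the opening, from -1 (shut) to 1 (fully open). In form: [dx, dy, dz, rx, ry, rz, claw, dx, dy, dz, rx, ry, rz, claw, ...]. A call has 1 to 12 rows; each row shifts and turns the commanded pose from where the row before left it, along the tool's axes as they then stand; what a row does not reach is not made up. A row lasts 1/12 s, in which the tool goes at most 41.7 mm and 7.16 degrees, less where a joint would pass 70% of its speed; a pose out of reach is approached as far as the arm can. A call with a number of a shift or a turn outside -1 to 1 is refused whole. A call with a gripper value outside its range is refused whole. The fingers move at their own pace and stop on an object; "force" is the grip in N (left out, the last holds). Time passes only in rows, so rows that do not move let the fingers close. It gives the time, the measured TCP pose, the force, the opening and the grip force at its end, in the units of the state.
- manip.sense(): the state, without advancing time (a new reading comes with each control period).
- manip.snapshot(name): name is "side" or "top" or "wrist"; returns a dict with "img" (420x560x3 uint8, red, green, blue), "mtx" (3x3 intrinsics, pixels), "distortion" ([k1, k2, p1, p2, k3] as OpenCV has them; the pictures are not rectified), "world_to_cam" (4x4, takes a point from world to camera coordinates). Camera axes: x right, y up, looking along -z (the intrinsics and any distortion apply to the point x, -y, -z); pixel columns grow to the right and rows downward; lengths in m; the calibration is good to about 2 mm. A picture is of the moment at which its call begins. There is no depth.
- manip.sign_off(): hands the job in; it is judged then, once.
Trained networks look in a picture, given as the dict that the camera call returned (one of the last four; its "shot" number tells which), for a name from the list of things; names that differ only in an ending like _2 or _b are one class to them, and where a whole thing is asked for, a point or a joint stands for the part that bears it (a point fixed in the world has none). Each returns a list of dicts, best first, with "conf" (0 to 1); they miss things now and then, are a little off and sometimes report something else, mostly with a low value. They report only what shows in the picture. A call takes as long as a camera call.
- manip.look_for(picture, query): "box" ([left, top, width, height] in pixels, round what is visible of it).
- manip.silhouettes(picture, query): "pixels" (420x560 bool, what is visible of it) and "box" ([left, top, width, height] in pixels, round what is visible of it).
The state is a dict: "t": time; "q": joint angles; "qd": joint speeds; "tau": joint torques, N m; "tcp_pos": TCP position; "tool_rot": TCP orientation; "force": force on the tool from outside, world axes, zero at the start; "ft_torque": the same for the moment, N m; "finger_gap": opening from 0.0 (shut) to 1.0 (fully open); "gripper_force": force on a finger pad.
Only numpy, scipy, OpenCV 4.12 (cv2) and the standard library are available. Lean on these libraries where they do the work, as an engineer would, in place of code of your own. Each camera call takes 0.05 s, during which the arm holds its last target. There are 200 camera calls.

TASK

Lift the R-clip by its red grip out of the grey rack and lock the sieve's axle with it: feel lightly along the axle's free end for the cross-hole, push the straight leg down through it until the bent leg has snapped round the axle and the black collar sits on it, then let go. Press gently: never load the sieve, its stand or its axle with more than about 30 N. Leave the vial, sherd and eraser where they are.

Things in the scene. Friction and masses are not known exactly. Their poses are not given: they have to be found in the camera images.
- sieve_stand: fixed tilting sieve: aluminium tray between two blue lugs on a plywood base 130 x 120 mm. Origin under the axle; x runs along the axle, away from its free end, z up. The steel axle, 20 mm thick, lies level, centre line at z = 70 mm; its free end sticks out to -x beyond a washer whose face is at x = -38 mm. Lugs, washer and tray reach at most 15 mm above the centre line.
- washer_face (a point): centre of the washer's front face, on the axle's centre line, z = 70 mm; axes as the stand's. The axle has end float: the middle of its vertical cross-hole lies anywhere from 26 to 54 mm out from this point towards -x (y = 0), where the axle is stuck fast. Hole 7 mm wide, right through, upper mouth widened to 9 mm; axle top 10 mm above this point, free end 22 mm beyond the hole's middle.
- clip_rack: fixed grey steel bridge, 75 mm high, 110 mm along y, 60 mm along x; origin on the table. The clip hangs in a slot along y in its top, the underside of the grip resting on the top; lift it straight up 55 mm to clear it.
- clip_grip (a point): centre of the R-clip's red grip: 20 mm thick (x), 28 mm wide (y), 44 mm tall (z up), with a wire loop 15 mm high on top. The straight leg runs down below this point, the bent leg on its +y side. When fitted, the clip's y-z plane stands across the axle (clip x along the axle, either way round). Clip about 60 g.
- clip_tip (a point): round-nosed lower end of the straight leg (5 mm wire), 72 mm under clip_grip, same axes. Underside of the 12 mm black collar: 42 mm above the tip; seated on the axle, the tip is 32 mm below the axle's centre line. The sprung bent leg ends 14 mm above the tip, so it meets the axle after the straight leg is in the hole; riding over the axle takes 5 to 15 N of push.
- bent_leg (a joint): how far the bent leg is spread from its free shape, rad: 0 relaxed, about 0.15 while it rides over the axle, back under 0.06 when it has snapped round it, which is up to 4 mm before the collar lands: press on until the collar stops it
- vial: sample vial with blue cap, 28 mm wide, 52 mm tall, origin under its middle; to be left alone
- sherd: brown pottery sherd 57 x 75 x 12 mm lying flat, origin under its middle; to be left alone
- eraser: blue and white eraser 20 x 46 x 12 mm, origin under its middle; to be left alone

How it is judged:
On the way, in this order (a step that is already met when the one before it is completed fails the run):
1. the clip is lifted clear of the rack, its tip higher than the axle (height (world z) of clip_tip above 0.081 m and distance of clip_grip from where it was at the start of the episode above 0.05 m), for 0.1 s.
2. the straight leg is in the cross-hole, its tip below the axle's centre line (z of clip_tip in the frame of washer_face between -0.026 and 0 m and y of clip_tip in the frame of washer_face between -0.005 and 0.005 m and x of clip_tip in the frame of washer_face between -0.06 and -0.02 m).
At the end, for the whole second after the job is handed in: Straight leg through the cross-hole, tip at least 29 mm below the axle's centre line and at most 7 mm off to the side; clip upright within 0.2 rad, its plane across the axle within 0.35 rad; bent leg snapped back (spread under 0.06 rad); clip released and at rest (z of clip_tip in the frame of washer_face below -0.029 m and y of clip_tip in the frame of washer_face between -0.007 and 0.007 m and x of clip_tip in the frame of washer_face between -0.06 and -0.02 m and angle between clip_grip's own z axis and vertical below 0.2 rad and angle between the x axis of clip_grip and the x axis of washer_face, either way round below 0.35 rad and value of joint bent_leg below 0.06 rad and linear speed of r_clip below 0.02 m/s); the robot touches nothing.
It fails at once if the sieve, its stand or axle is loaded with more than 30 N (contact force between sieve_stand and anything else above 30 N).
It fails at once if the vial is moved by more than 20 mm (distance of vial from where it was at the start of the episode above 0.02 m).
It fails at once if the sherd is moved by more than 20 mm (distance of sherd from where it was at the start of the episode above 0.02 m).
It fails at once if the eraser is moved by more than 20 mm (distance of eraser from where it was at the start of the episode above 0.02 m).
It also fails if it takes over 72 s, if anything falls off the work surface, if the arm or the gripper's body presses on something with over 40 N, if the wrist force passes 120 N, or if a joint passes its speed limit or range.

## Working session

There is one attempt and no reset: what is moved stays moved. The work goes in short steps, Python scripts to look and compute and a tool call to move; the robot and the scene stay as the last step left them, time stands still between calls to the robot, and variables do not carry over. Pictures are saved under pics/ and viewed, at most 10 in all, crops included, and the job is handed in when it is done.

Besides the shell and the picture viewer there is one more tool, called after "Request:" as name(argument=value, ...), one argument or row to a line, values as JSON. servo_tool: Moves the arm, as the interface text tells. Its arguments: {"type":"object","properties":{"commands":{"type":"array"},"force":{"type":"number"}},"required":["commands"]}

```bash
mkdir -p pics; cat > h.py <<'E'
import numpy as np, cv2
from station import manip
def proj(s,P):
    P=np.atleast_2d(P); W=np.array(s["world_to_cam"]); c=P@W[:3,:3].T+W[:3,3]
    c=c*[1,-1,-1]
    return cv2.projectPoints(c.reshape(-1,1,3),np.zeros(3),np.zeros(3),np.array(s["mtx"]),np.array(s["distortion"],float))[0].reshape(-1,2)
def ray(s,uv):
    W=np.array(s["world_to_cam"]); n=cv2.undistortPoints(np.array(uv,float).reshape(-1,1,2),np.array(s["mtx"]),np.array(s["distortion"],float)).reshape(-1,2)
    d=np.c_[n[:,0],-n[:,1],-np.ones(len(n))]@W[:3,:3]
    return -W[:3,:3].T@W[:3,3],d
def atz(s,uv,z):
    o,d=ray(s,uv); return o+d*((z-o[2])/d[:,2])[:,None]
def save(s,n,crop=None,k=1):
    im=np.array(s["img"])[:,:,::-1]
    if crop: x,y,w,h=crop; im=im[y:y+h,x:x+w]
    cv2.imwrite("pics/%s.png"%n,cv2.resize(im,None,fx=k,fy=k,interpolation=cv2.INTER_CUBIC))
E
python3 - <<'E'
from h import *
ims=[]
for n in("side","top","wrist"):
    s=manip.snapshot(n); ims.append(np.array(s["img"])); W=np.array(s["world_to_cam"]); print(n,-W[:3,:3].T@W[:3,3],-W[2,:3])
    for q in("sieve_stand","clip_rack","clip_grip","vial","sherd","eraser"):
        r=manip.silhouettes(s,q)
        for x in r[:2]:
            v,u=np.nonzero(x["pixels"]); print(q,round(x["conf"],2),np.round(x["box"]),u.mean().round(1),v.mean().round(1),len(u))
    save(s,n+"0",None,1.4)
print(manip.sense())
E
```

```text
side [ 0.06892323 -0.8893725   0.44175532] [ 0.41553508  0.80833531 -0.41704271]
sieve_stand 0.55 [281. 184.  96.  75.] 326.3 218.4 3702
clip_rack 0.95 [318. 242.  67.  81.] 351.6 284.9 3460
clip_grip 0.76 [348. 224.  21.  65.] 356.6 246.2 727
vial 0.78 [228. 212.   8.  35.] 233.2 227.1 437
sherd 0.82 [257. 317.  45.  33.] 277.6 332.2 984
eraser 0.55 [238. 273.  28.  20.] 253.0 281.4 313
eraser 0.48 [227. 214.  11.  31.] 233.4 227.8 444
top [ 0.27091371 -0.20956731  0.92059818] [ 0.18472     0.02993043 -0.98233533]
sieve_stand 0.82 [231. 140.  62.  75.] 261.2 172.7 2938
sieve_stand 0.43 [343. 190.  16.  11.] 353.2 194.3 155
clip_rack 0.74 [321. 186.  50.  37.] 345.3 204.6 1225
clip_grip 0.55 [348. 190.  14.  10.] 353.4 194.5 191
sherd 0.93 [347. 256.  33.  22.] 361.4 262.0 530
eraser 0.74 [297. 245.   6.  20.] 301.6 253.6 180
wrist [0.18350832 0.60425908 0.37400828] [ 0.29341156 -0.13259588 -0.946746  ]
{'t': 1.05, 'q': array([ 9.65521016e-01,  5.27460464e-01,  1.43271289e+00, -1.51301163e-05,
        1.18136589e+00, -1.78512122e-01]), 'qd': array([ 0.0002846 ,  0.00109388,  0.00043872, -0.00066524,  0.00080505,
        0.0021739 ]), 'tau': array([ 2.10177668e-04, -4.42323804e+01, -1.78425372e+01, -2.00885229e-04,
        7.23167796e-04,  6.66001707e-07]), 'tcp_pos': array([0.25867714, 0.56893561, 0.2313306 ]), 'tool_rot': array([2.11763199e-01, 9.77321005e-01, 2.20082071e-05, 1.66681585e-05]), 'force': array([-0.16202948,  0.40633961, -0.88188752]), 'ft_torque': array([ 0.0276828 , -0.00327528,  0.03986339]), 'gripper_force': 0.0, 'finger_gap': 1.002114336429869}
```

View pics/side0.png

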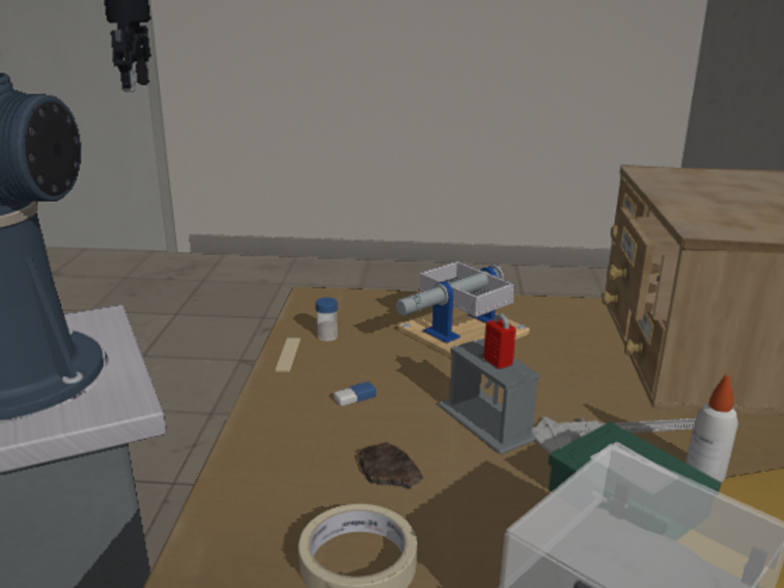

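View pics/top0.png

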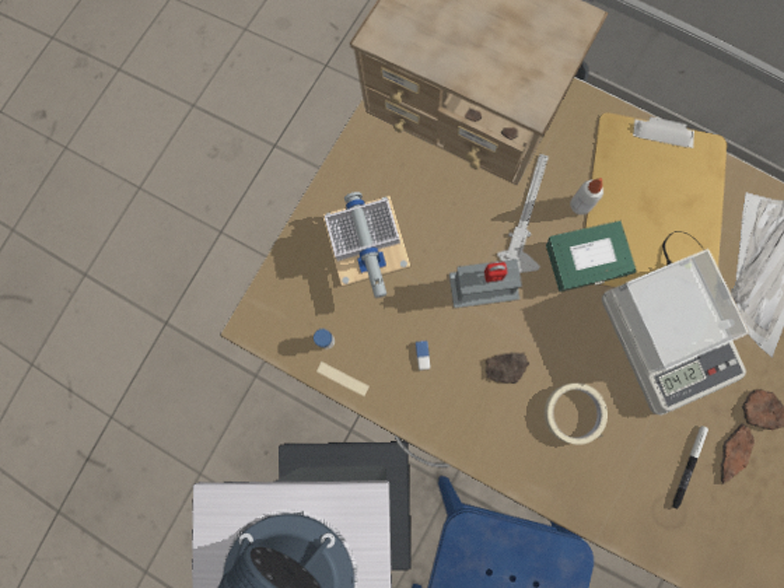

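```bash
python3 - <<'E'
from h import *
s=manip.snapshot("top"); t=manip.snapshot("side")
print("grip",atz(s,[[353.5,194.4]],.115))
A=atz(s,[[379/1.4,291/1.4],[356/1.4,203/1.4]],.07);print("axle",A,np.degrees(np.arctan2(*(A[1]-A[0])[[1,0]])))
print("rack ends top",atz(s,[[324,211],[371,204]],.075))
print("sherd,eraser,vial",atz(s,[[361,262],[301.6,253.6],[231,241]],.01))
# triangulate grip
def tri(a,b):
    o1,d1=ray(s,[a]);o2,d2=ray(t,[b]);d1,d2=d1[0],d2[0]
    k=np.linalg.lstsq(np.c_[d1,-d2],o2-o1,rcond=None)[0]; p,q=o1+k[0]*d1,o2+k[1]*d2; return (p+q)/2,np.linalg.norm(p-q)
print(tri([353.5,194.4],[499/1.4,325/1.4]))
print(tri([379/1.4,294/1.4],[402/1.4,306/1.4]))
from scipy.spatial.transform import Rotation as R
w=manip.snapshot("wrist");st=manip.sense();Rt=R.from_quat(st["tool_rot"]).as_matrix();W=np.array(w["world_to_cam"])
print("cam in tool",Rt.T@(-W[:3,:3].T@W[:3,3]-st["tcp_pos"]),"look",Rt.T@-W[2,:3],"right",Rt.T@W[0,:3]);print(Rt,w["mtx"])
E
```

```text
grip [[ 0.45706293 -0.32740596  0.115     ]]
axle [[ 0.44325793 -0.15450811  0.07      ]
 [ 0.58746954 -0.12017383  0.07      ]] 13.391814657952498
rack ends top [[ 0.43194554 -0.2684187   0.075     ]
 [ 0.444145   -0.36952179  0.075     ]]
sherd,eraser,vial [[ 0.32534723 -0.35124546  0.01      ]
 [ 0.34807426 -0.21852993  0.01      ]
 [ 0.38098993 -0.05833912  0.01      ]]
(array([ 0.46011292, -0.32902547,  0.11525131]), np.float64(0.006795584295374463))
(array([ 0.44029833, -0.15496751,  0.0689279 ]), np.float64(0.0032623431002864614))
cam in tool [ 0.08305011  0.00104346 -0.14267267] look [-3.21987163e-01  7.21128915e-04  9.46743760e-01] right [ 1.96358853e-04  9.99999739e-01 -6.94912103e-04]
[[-9.10294650e-01  4.13960928e-01 -2.14721612e-05]
 [ 4.13960928e-01  9.10294650e-01 -6.31722638e-06]
 [ 1.69309086e-05 -1.46391732e-05 -1.00000000e+00]] [[358.2913307    0.         279.04855613]
 [  0.         358.2913307  209.76133271]
 [  0.           0.           1.        ]]
```

```bash
cat >> h.py <<'E'
from scipy.spatial.transform import Rotation as R
from scipy.linalg import logm
def plan(p,ang,n,st=None):
    """rows of constant twist to TCP p, pointing down, tool y at world angle ang deg"""
    st=st or manip.sense(); T0=np.eye(4);T1=np.eye(4)
    T0[:3,:3]=R.from_quat(st["tool_rot"]).as_matrix();T0[:3,3]=st["tcp_pos"]
    a=np.radians(ang); y=np.array([np.cos(a),np.sin(a),0]); z=np.array([0,0,-1.])
    T1[:3,:3]=np.c_[np.cross(y,z),y,z];T1[:3,3]=p
    D=np.linalg.inv(T0)@T1; rv=R.from_matrix(D[:3,:3]).as_rotvec()
    d=rv/n; 
    # numeric: rows p' = p + Rk s ; rotate by d
    M=sum(R.from_rotvec(d*k).as_matrix() for k in range(n)); s=np.linalg.solve(M,D[:3,3])
    print("rows",n,"shift",np.round(s/.5,4),"rot",np.round(d/2/np.pi,4),"mm/row",np.linalg.norm(s)*1e3,"deg",np.degrees(np.linalg.norm(d)))
E
python3 -c "
from h import *
plan([.38,-.24,.25],-83,36)"
```

```text
rows 36 shift [-0.059  0.016 -0.001] rot [-0.      0.      0.0115] mm/row 30.59752196043859 deg 4.1262806058429895
```

Request:
servo_tool(
  commands=[-0.059,0.016,-0.001,0,0,0.0115,1,-0.059,0.016,-0.001,0,0,0.0115,1,-0.059,0.016,-0.001,0,0,0.0115,1,-0.059,0.016,-0.001,0,0,0.0115,1,-0.059,0.016,-0.001,0,0,0.0115,1,-0.059,0.016,-0.001,0,0,0.0115,1,-0.059,0.016,-0.001,0,0,0.0115,1,-0.059,0.016,-0.001,0,0,0.0115,1,-0.059,0.016,-0.001,0,0,0.0115,1,-0.059,0.016,-0.001,0,0,0.0115,1,-0.059,0.016,-0.001,0,0,0.0115,1,-0.059,0.016,-0.001,0,0,0.0115,1],
)

```text
t: 2.2
tcp_pos: [0.5612, 0.3793, 0.2372]
tool_rot: [0.604, 0.797, 0.0, 0.0]
force: [-0.0, -0.6, 0.1]
finger_gap: 0.999
gripper_force: 0.0
```

Request:
servo_tool(
  commands=[-0.059,0.016,-0.001,0,0,0.0115,1,-0.059,0.016,-0.001,0,0,0.0115,1,-0.059,0.016,-0.001,0,0,0.0115,1,-0.059,0.016,-0.001,0,0,0.0115,1,-0.059,0.016,-0.001,0,0,0.0115,1,-0.059,0.016,-0.001,0,0,0.0115,1,-0.059,0.016,-0.001,0,0,0.0115,1,-0.059,0.016,-0.001,0,0,0.0115,1,-0.059,0.016,-0.001,0,0,0.0115,1,-0.059,0.016,-0.001,0,0,0.0115,1,-0.059,0.016,-0.001,0,0,0.0115,1,-0.059,0.016,-0.001,0,0,0.0115,1],
)

```text
t: 3.2
tcp_pos: [0.6112, 0.0269, 0.2434]
tool_rot: [0.883, 0.469, 0.0, 0.0]
force: [-0.1, -0.6, 0.2]
finger_gap: 1.002
gripper_force: 0.0
```

Request:
servo_tool(
  commands=[-0.059,0.016,-0.001,0,0,0.0115,1,-0.059,0.016,-0.001,0,0,0.0115,1,-0.059,0.016,-0.001,0,0,0.0115,1,-0.059,0.016,-0.001,0,0,0.0115,1,-0.059,0.016,-0.001,0,0,0.0115,1,-0.059,0.016,-0.001,0,0,0.0115,1,-0.059,0.016,-0.001,0,0,0.0115,1,-0.059,0.016,-0.001,0,0,0.0115,1,-0.059,0.016,-0.001,0,0,0.0115,1,-0.059,0.016,-0.001,0,0,0.0115,1,-0.059,0.016,-0.001,0,0,0.0115,1,-0.059,0.016,-0.001,0,0,0.0115,1,0,0,0,0,0,0,1],
)

```text
invalid input at $.commands: expected 1 to 12 rows
```

Request:
servo_tool(
  commands=[-0.059,0.016,-0.001,0,0,0.0115,1,-0.059,0.016,-0.001,0,0,0.0115,1,-0.059,0.016,-0.001,0,0,0.0115,1,-0.059,0.016,-0.001,0,0,0.0115,1,-0.059,0.016,-0.001,0,0,0.0115,1,-0.059,0.016,-0.001,0,0,0.0115,1,-0.059,0.016,-0.001,0,0,0.0115,1,-0.059,0.016,-0.001,0,0,0.0115,1,-0.059,0.016,-0.001,0,0,0.0115,1,-0.059,0.016,-0.001,0,0,0.0115,1,-0.059,0.016,-0.001,0,0,0.0115,1,-0.059,0.016,-0.001,0,0,0.0115,1],
)

```text
t: 4.2
tcp_pos: [0.3751, -0.2392, 0.2496]
tool_rot: [0.998, 0.055, 0.0, 0.001]
force: [-0.1, 0.1, 0.2]
finger_gap: 1.0
gripper_force: 0.0
```

```bash
python3 - <<'E'
from h import *
s=manip.snapshot("wrist"); save(s,"w1",None,1.4); st=manip.sense(); print(st["tcp_pos"],st["tool_rot"],st["q"])
for q in("sieve_stand","clip_rack","clip_grip","sherd","eraser"):
    for x in manip.silhouettes(s,q)[:2]:
        v,u=np.nonzero(x["pixels"]); print(q,round(x["conf"],2),np.round(x["box"]),u.mean().round(1),v.mean().round(1),len(u))
E
```

```text
[ 0.37058416 -0.23995145  0.24922888] [ 9.98597169e-01  5.28953916e-02 -2.39645426e-03  1.66912902e-04] [-0.8260538   0.25593337  1.84721417 -0.00452346  1.04125011  0.6411925 ]
sieve_stand 0.55 [102.   3. 156. 108.] 185.9 32.2 7936
sieve_stand 0.24 [375.  81.  66.  31.] 409.2 95.2 1568
clip_rack 0.77 [319.  59. 131.  65.] 375.3 92.8 6189
clip_grip 0.65 [370.  81.  66.  30.] 409.6 95.1 1530
sherd 0.74 [345. 200.  61.  40.] 374.8 219.1 1917
eraser 0.81 [254. 167.  17.  41.] 260.2 187.2 747
```

View pics/w1.png

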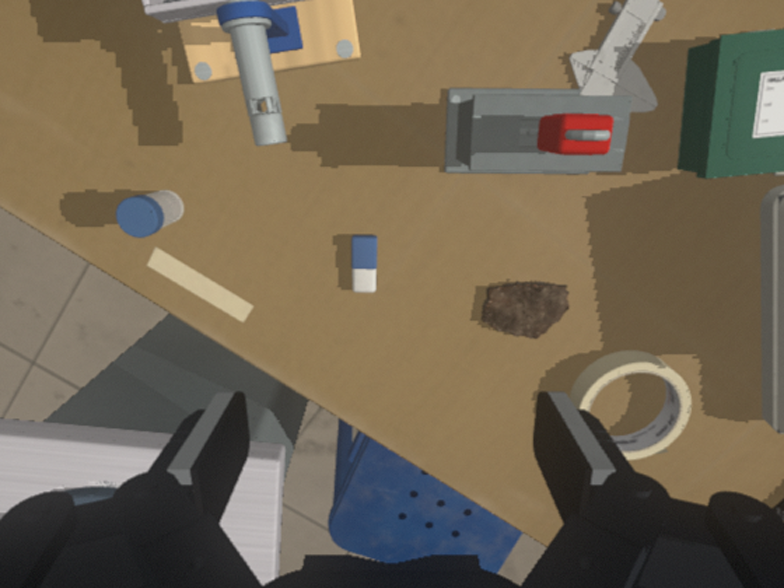

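```bash
python3 - <<'E'
from h import *
s=manip.snapshot("wrist")
x=manip.silhouettes(s,"clip_grip")[0]["pixels"]
im=np.array(s["img"]).astype(int); red=(im[...,0]>140)&(im[...,1]<70); v,u=np.nonzero(red); print("red box",u.min(),u.max(),v.min(),v.max())
k=1/1.4
print("loop z.134",atz(s,[[567*k,135*k],[607*k,134*k]],.134))
print("top face z.119",atz(s,np.array([[558,115],[612,115],[612,154],[558,152]])*k,.119))
print("rack top edges z.075",atz(s,np.array([[473,94],[628,94],[625,172],[465,171]])*k,.075))
h=atz(s,np.array([[264,105]])*k,.08);print("hole",h)
A=atz(s,np.array([[253,45],[272,130]])*k,.08);print("axle top line",A,np.degrees(np.arctan2(*(A[0]-A[1])[[1,0]])))
W=np.array(s["world_to_cam"]);print(-W[:3,:3].T@W[:3,3])
save(s,"w1c",(100,0,360,140),2.2)
E
```

```text
red box 403 438 85 113
loop z.134 [[ 0.46419492 -0.31414966  0.134     ]
 [ 0.46690378 -0.3335474   0.134     ]]
top face z.119 [[ 0.4735427  -0.31237291  0.119     ]
 [ 0.47671994 -0.33991329  0.119     ]
 [ 0.45784285 -0.34483945  0.119     ]
 [ 0.45558379 -0.31641314  0.119     ]]
rack top edges z.075 [[ 0.48150857 -0.27376415  0.075     ]
 [ 0.49196349 -0.36439367  0.075     ]
 [ 0.44803215 -0.37443162  0.075     ]
 [ 0.4373127  -0.27623211  0.075     ]]
hole [[ 0.46131316 -0.15297034  0.08      ]]
axle top line [[ 0.49232028 -0.14573922  0.08      ]
 [ 0.44795837 -0.15814781  0.08      ]] 15.626983247378167
[ 0.45943079 -0.22753057  0.3922877 ]
```

View pics/w1c.png

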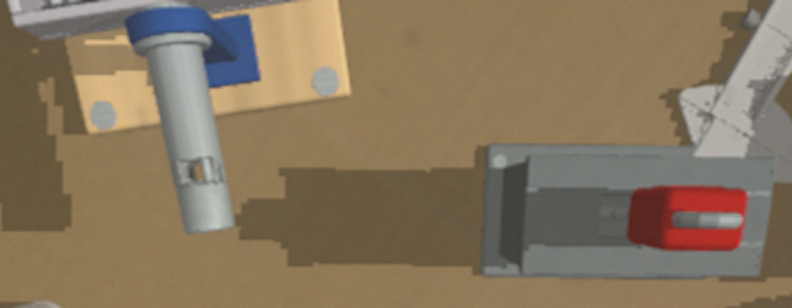

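```bash
python3 -c "
from h import *
plan([.466,-.328,.17],-83.4,6)"
```

```text
rows 6 shift [0.026  0.0333 0.0265] rot [ 0. -0.  0.] mm/row 24.93048999698872 deg 0.006803313369520969
```

Request:
servo_tool(
  commands=[0.026,0.033,0.0265,0,0,0,1,0.026,0.033,0.0265,0,0,0,1,0.026,0.033,0.0265,0,0,0,1,0.026,0.033,0.0265,0,0,0,1,0.026,0.033,0.0265,0,0,0,1,0.026,0.034,0.0265,0,0,0,1,0,0,0,0,0,0,1,0,0,0,0,0,0,1],
)

```text
t: 5.27
tcp_pos: [0.4656, -0.3275, 0.1685]
tool_rot: [0.998, 0.058, -0.001, -0.001]
force: [0.2, 0.7, 0.4]
finger_gap: 0.998
gripper_force: 0.0
```

```bash
python3 - <<'E'
from h import *
s=manip.snapshot("wrist"); save(s,"w2",None,1.4); st=manip.sense(); print(st["tcp_pos"],st["tool_rot"])
print(proj(s,[[.466,-.328,.119],[.466,-.328,.134]])*1.4)
im=np.array(s["img"]).astype(int); red=(im[...,0]>140)&(im[...,1]<70); v,u=np.nonzero(red); print("red box",u.min()*1.4,u.max()*1.4,v.min()*1.4,v.max()*1.4)
plan([.466,-.328,.086],-83.4,6)
E
```

```text
[ 0.46497107 -0.32700395  0.16913742] [ 9.98342968e-01  5.75338900e-02 -6.67601312e-04 -8.50479290e-04]
[[394.58974984 333.94832229]
 [394.78208183 349.38405134]]
red box 371.0 432.59999999999997 292.59999999999997 358.4
rows 6 shift [0.0003 0.0004 0.0277] rot [-0.  0. -0.] mm/row 13.858294747130458 deg 0.020657547335806565
```

View pics/w2.png

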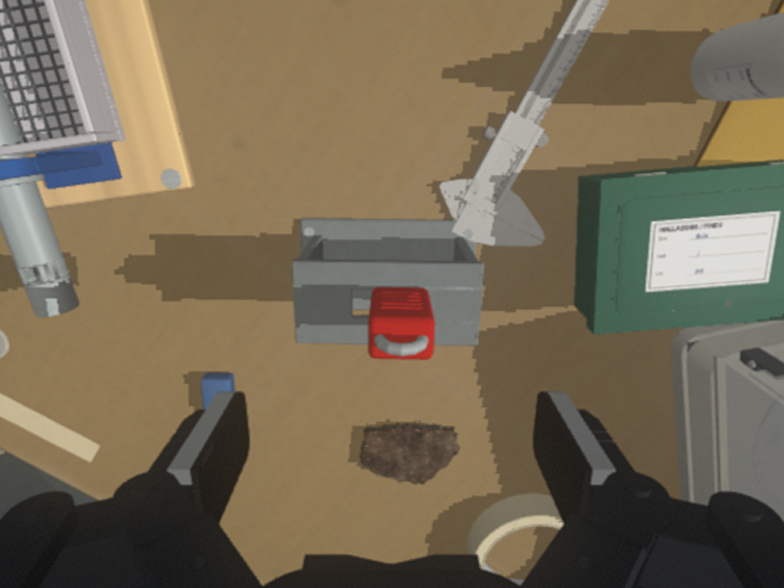

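```bash
python3 -c "
from h import *
plan([.465,-.331,.086],-83.4,6)"
```

```text
rows 6 shift [-0.0001  0.0014  0.0277] rot [-0.  0. -0.] mm/row 13.872236906671862 deg 0.020657547335806565
```

Request:
servo_tool(
  commands=[0,0.0085,0.0277,0,0,0,1,0,0,0.0277,0,0,0,1,0,0,0.0277,0,0,0,1,0,0,0.0277,0,0,0,1,0,0,0.0277,0,0,0,1,0,0,0.0277,0,0,0,1,0,0,0,0,0,0,1],
)

```text
t: 5.9
tcp_pos: [0.4638, -0.33, 0.0854]
tool_rot: [0.998, 0.057, -0.002, -0.002]
force: [0.4, 0.8, -0.0]
finger_gap: 1.004
gripper_force: 0.0
```

Request:
servo_tool(
  commands=[0,0,0,0,0,0,-1,0,0,0,0,0,0,-1,0,0,0,0,0,0,-1,0,0,0,0,0,0,-1,0,0,0,0,0,0,-1,0,0,0,0,0,0,-1,0,0,0,0,0,0,-1,0,0,0,0,0,0,-1],
  force=60,
)

```text
t: 6.57
tcp_pos: [0.4657, -0.3327, 0.0878]
tool_rot: [0.998, 0.057, 0.001, 0.001]
force: [-0.3, 1.6, 7.1]
finger_gap: 0.32
gripper_force: 59.3
```

Request:
servo_tool(
  commands=[0,0,-0.018,0,0,0,-1,0,0,-0.018,0,0,0,-1,0,0,-0.018,0,0,0,-1,0,0,-0.018,0,0,0,-1,0,0,-0.018,0,0,0,-1,0,0,-0.018,0,0,0,-1,0,0,-0.018,0,0,0,-1,0,0,-0.018,0,0,0,-1,0,0,-0.018,0,0,0,-1,0,0,-0.018,0,0,0,-1,0,0,0,0,0,0,-1,0,0,0,0,0,0,-1],
)

```text
t: 7.57
tcp_pos: [0.4655, -0.3326, 0.1774]
tool_rot: [0.998, 0.057, 0.0, 0.001]
force: [-0.6, 0.2, -0.5]
finger_gap: 0.318
gripper_force: 59.0
```

```bash
python3 - <<'E'
from h import *
s=manip.snapshot("wrist"); save(s,"w3",None,1.4); st=manip.sense(); print(st["tcp_pos"],st["tool_rot"],st["force"])
o=R.from_quat(st["tool_rot"]).as_matrix();
# expected tip if grip centre held: tip=TCP + tool z *d
for d in(.055,.061,.067): print(d,proj(s,st["tcp_pos"]+o[:,2]*d)*1.4)
E
```

```text
[ 0.46513257 -0.33226388  0.17677721] [ 9.98388209e-01  5.67537028e-02 -2.09104059e-05 -8.61926457e-06] [ 0.31603754 -0.17295653 -0.54124562]
0.055 [[392.08588391 329.92156266]]
0.061 [[392.04163909 324.60534215]]
0.067 [[391.99961878 319.55641668]]
```

View pics/w3.png

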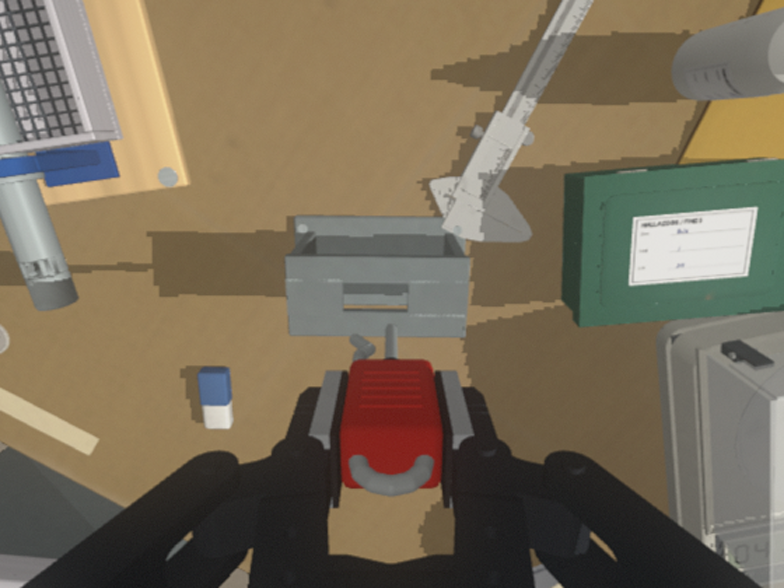

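```bash
python3 -c "
from h import *
plan([.442,-.158,.160],-75.5,8)"
```

```text
rows 8 shift [ 0.0019 -0.0439  0.0042] rot [-0.      0.     -0.0028] mm/row 22.091383524326577 deg 0.9991260981262687
```

Request:
servo_tool(
  commands=[0.0019,-0.0439,0.0042,0,0,-0.0028,-1,0.0019,-0.0439,0.0042,0,0,-0.0028,-1,0.0019,-0.0439,0.0042,0,0,-0.0028,-1,0.0019,-0.0439,0.0042,0,0,-0.0028,-1,0.0019,-0.0439,0.0042,0,0,-0.0028,-1,0.0019,-0.0439,0.0042,0,0,-0.0028,-1,0.0019,-0.0439,0.0042,0,0,-0.0028,-1,0.0019,-0.0439,0.0042,0,0,-0.0028,-1,0,0,0,0,0,0,-1,0,0,0,0,0,0,-1,0,0,0,0,0,0,-1],
)

```text
t: 8.53
tcp_pos: [0.4426, -0.1588, 0.1598]
tool_rot: [0.992, 0.127, 0.0, 0.0]
force: [0.3, -0.6, -0.6]
finger_gap: 0.321
gripper_force: 59.1
```

```bash
python3 - <<'E'
from h import *
s=manip.snapshot("wrist"); save(s,"w4",(160,80,240,180),3.3); st=manip.sense(); print(st["tcp_pos"],st["tool_rot"],st["force"])
np.save("w4.npy",s["img"])
o=R.from_quat(st["tool_rot"]).as_matrix()
f=lambda p:(proj(s,p)-[160,80])*3.3
print(f([.4613,-.153,.08]))
for d in(.058,.063,.067): print(d,f(st["tcp_pos"]+o[:,2]*d))
E
```

```text
[ 0.44284574 -0.15921191  0.15989428] [9.91958172e-01 1.26564740e-01 3.85942810e-04 4.51013866e-04] [ 0.09403773 -0.27404563 -0.5305911 ]
[[392.96631942 372.49702037]]
0.058 [[400.7471431  507.28593502]]
0.063 [[400.59912268 497.00510383]]
0.067 [[400.48518555 489.09155999]]
```

View pics/w4.png

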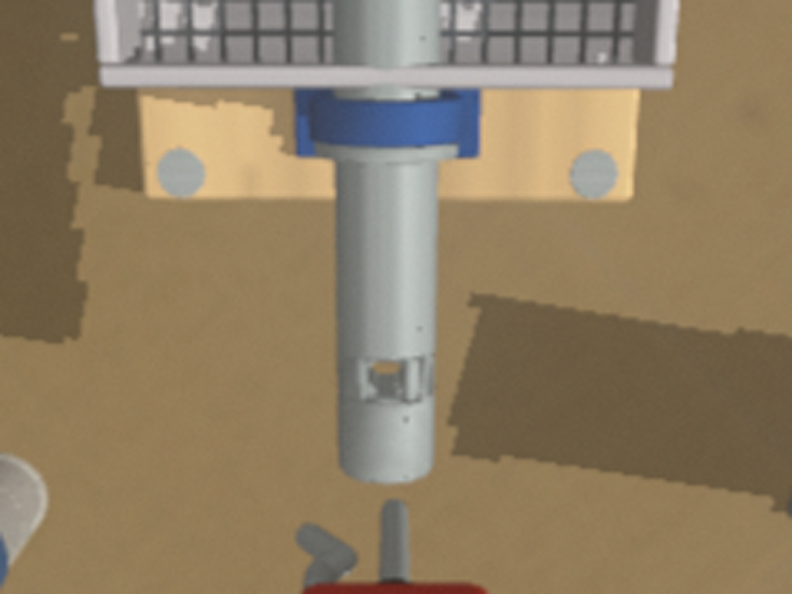

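```bash
python3 - <<'E'
from h import *
s=manip.snapshot("wrist"); st=manip.sense(); o=R.from_quat(st["tool_rot"]).as_matrix()
g=lambda u,v:[[u/3.3+160,v/3.3+80]]
t=atz(s,g(395.5,511),st["tcp_pos"][2]-.0605)[0]; h=atz(s,g(388,380),.08)[0]; h2=atz(s,g(388,380),.079)[0]
w=atz(s,g(388,159),.07)[0]; e=atz(s,g(387.5,481),.07)[0]
print(t,h,st["tcp_pos"]); print("tip-tcp in tool mm",o.T@(t-st["tcp_pos"])*1e3); print("hole-tip in tool mm",o.T@(h-t)*1e3)
print("washer-hole dist",np.linalg.norm((w-h)[:2])*1e3, "end-hole",np.linalg.norm((e-h)[:2])*1e3)
E
```

```text
[ 0.44112311 -0.15923563  0.09944428] [ 0.45977052 -0.15291304  0.08      ] [ 0.44284476 -0.15937945  0.15994428]
tip-tcp in tool mm [-1.67426609 -0.63130665 60.49820682]
hole-tip in tool mm [19.6229153  -1.4655696  19.45698995]
washer-hole dist 41.446578626524555 end-hole 25.126211706130036
```

Request:
servo_tool(
  commands=[0.0098,-0.0007,0,0,0,0,-1,0.0098,-0.0007,0,0,0,0,-1,0.0098,-0.0007,0,0,0,0,-1,0.0098,-0.0008,0,0,0,0,-1,0,0,0.006,0,0,0,-1,0,0,0.006,0,0,0,-1,0,0,0.006,0,0,0,-1,0,0,0.006,0,0,0,-1,0,0,0,0,0,0,-1,0,0,0,0,0,0,-1],
  force=80,
)

```text
t: 9.47
tcp_pos: [0.4604, -0.1518, 0.1476]
tool_rot: [0.992, 0.127, -0.0, -0.0]
force: [0.5, -0.9, -0.3]
finger_gap: 0.314
gripper_force: 82.0
```

```bash
python3 - <<'E'
from h import *
s=manip.snapshot("wrist"); save(s,"w5",(200,130,160,120),5); st=manip.sense(); print(st["tcp_pos"],st["tool_rot"],st["force"])
E
```

```text
[ 0.46054768 -0.15190634  0.14776112] [ 9.91934024e-01  1.26755027e-01 -1.92846137e-04 -1.30601012e-04] [ 0.73661446 -0.32719277 -1.33349887]
```

View pics/w5.png

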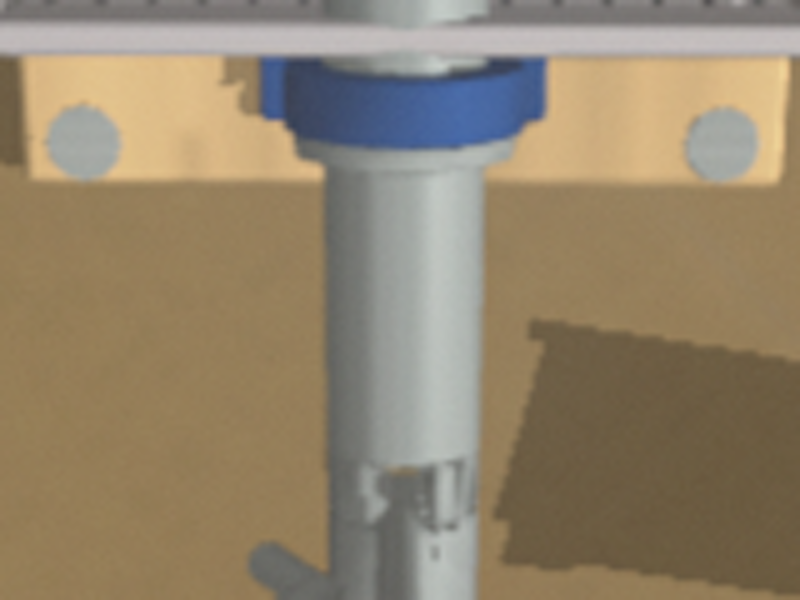

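Request:
servo_tool(
  commands=[0.0008,0.0008,0.003,0,0,0,-1,0,0,0.003,0,0,0,-1,0,0,0.003,0,0,0,-1,0,0,0.003,0,0,0,-1,0,0,0.002,0,0,0,-1,0,0,0,0,0,0,-1],
)

```text
t: 10.02
tcp_pos: [0.4611, -0.1521, 0.1407]
tool_rot: [0.992, 0.127, -0.0, -0.0]
force: [-1.1, 0.2, -0.3]
finger_gap: 0.317
gripper_force: 82.0
```

Request:
servo_tool(
  commands=[0,0,0.003,0,0,0,-1,0,0,0.003,0,0,0,-1,0,0,0,0,0,0,-1],
)

```text
t: 10.27
tcp_pos: [0.4611, -0.1521, 0.1377]
tool_rot: [0.992, 0.127, -0.0, -0.0]
force: [-0.3, -0.5, -0.4]
finger_gap: 0.315
gripper_force: 82.0
```

Request:
servo_tool(
  commands=[0,0,0.003,0,0,0,-1,0,0,0.003,0,0,0,-1,0,0,0.003,0,0,0,-1,0,0,0.003,0,0,0,-1,0,0,0,0,0,0,-1],
)

```text
t: 10.68
tcp_pos: [0.461, -0.1521, 0.1316]
tool_rot: [0.992, 0.127, -0.0, -0.0]
force: [-0.2, 0.3, -1.0]
finger_gap: 0.315
gripper_force: 82.0
```

Request:
servo_tool(
  commands=[0,0,0.003,0,0,0,-1,0,0,0.003,0,0,0,-1,0,0,0.003,0,0,0,-1,0,0,0,0,0,0,-1],
)

```text
t: 11.02
tcp_pos: [0.4611, -0.1521, 0.1271]
tool_rot: [0.992, 0.127, -0.0, -0.0]
force: [0.6, -0.3, -0.8]
finger_gap: 0.315
gripper_force: 82.0
```

Request:
servo_tool(
  commands=[0,0,0.003,0,0,0,-1,0,0,0.003,0,0,0,-1,0,0,0.003,0,0,0,-1,0,0,0,0,0,0,-1],
)

```text
t: 11.35
tcp_pos: [0.461, -0.1521, 0.1226]
tool_rot: [0.992, 0.127, -0.0, -0.0]
force: [-0.3, 0.9, -1.2]
finger_gap: 0.316
gripper_force: 82.0
```

Request:
servo_tool(
  commands=[0,0,0.003,0,0,0,-1,0,0,0.003,0,0,0,-1,0,0,0,0,0,0,-1],
)

```text
t: 11.6
tcp_pos: [0.4611, -0.1521, 0.1197]
tool_rot: [0.992, 0.127, -0.0, -0.0]
force: [0.0, -0.1, -0.8]
finger_gap: 0.316
gripper_force: 82.0
```

Request:
servo_tool(
  commands=[0,0,0.003,0,0,0,-1,0,0,0.003,0,0,0,-1,0,0,0,0,0,0,-1],
)

```text
t: 11.85
tcp_pos: [0.4608, -0.1515, 0.1168]
tool_rot: [0.992, 0.126, -0.0, -0.001]
force: [-0.3, 3.0, -0.3]
finger_gap: 0.314
gripper_force: 82.8
```

Request:
servo_tool(
  commands=[0,0,0.003,0,0,0,-1,0,0,0.003,0,0,0,-1,0,0,0,0,0,0,-1],
)

```text
t: 12.1
tcp_pos: [0.4606, -0.1515, 0.1136]
tool_rot: [0.992, 0.127, -0.001, -0.001]
force: [-0.7, 3.6, 0.9]
finger_gap: 0.314
gripper_force: 82.6
```

Bent leg is spreading with modest side force; continue.

Request:
servo_tool(
  commands=[0,0,0.003,0,0,0,-1,0,0,0.003,0,0,0,-1,0,0,0,0,0,0,-1],
)

```text
t: 12.35
tcp_pos: [0.4603, -0.1515, 0.1102]
tool_rot: [0.992, 0.127, -0.001, -0.001]
force: [-0.3, 3.5, -1.5]
finger_gap: 0.312
gripper_force: 82.4
```

Request:
servo_tool(
  commands=[0,0,0.003,0,0,0,-1,0,0,0.003,0,0,0,-1,0,0,0,0,0,0,-1],
)

```text
t: 12.6
tcp_pos: [0.4604, -0.1516, 0.1071]
tool_rot: [0.992, 0.127, -0.001, -0.001]
force: [-1.2, 4.5, -4.1]
finger_gap: 0.315
gripper_force: 82.0
```

Request:
servo_tool(
  commands=[0,0,0.003,0,0,0,-1,0,0,0.002,0,0,0,-1,0,0,0,0,0,0,-1],
)

```text
t: 12.85
tcp_pos: [0.4604, -0.1516, 0.1047]
tool_rot: [0.992, 0.127, -0.001, -0.001]
force: [-0.2, 4.1, -3.4]
finger_gap: 0.311
gripper_force: 82.1
```

Request:
servo_tool(
  commands=[0,0,0.002,0,0,0,-1,0,0,0.002,0,0,0,-1,0,0,0,0,0,0,-1],
)

```text
t: 13.1
tcp_pos: [0.4607, -0.1519, 0.1029]
tool_rot: [0.992, 0.127, -0.001, -0.0]
force: [-0.2, 4.2, -4.0]
finger_gap: 0.317
gripper_force: 82.1
```

Request:
servo_tool(
  commands=[0,0,0.002,0,0,0,-1,0,0,0.001,0,0,0,-1,0,0,0,0,0,0,-1],
)

```text
t: 13.35
tcp_pos: [0.4611, -0.1521, 0.1017]
tool_rot: [0.992, 0.127, -0.0, -0.0]
force: [-1.1, 5.4, -2.9]
finger_gap: 0.314
gripper_force: 82.1
```

Request:
servo_tool(
  commands=[0,0,0.002,0,0,0,-1,0,0,0,0,0,0,-1],
)

```text
t: 13.52
tcp_pos: [0.4614, -0.1524, 0.1009]
tool_rot: [0.992, 0.127, 0.0, 0.0]
force: [-1.6, 4.6, -2.8]
finger_gap: 0.31
gripper_force: 82.2
```

Request:
servo_tool(
  commands=[0,0,0.002,0,0,0,-1,0,0,0,0,0,0,-1],
)

```text
t: 13.68
tcp_pos: [0.4614, -0.1524, 0.1005]
tool_rot: [0.992, 0.127, 0.0, 0.0]
force: [-1.6, 4.0, 4.3]
finger_gap: 0.313
gripper_force: 83.3
```

Request:
servo_tool(
  commands=[0,0,0.002,0,0,0,-1,0,0,0,0,0,0,-1],
)

```text
t: 13.85
tcp_pos: [0.4615, -0.1525, 0.1003]
tool_rot: [0.992, 0.127, 0.0, 0.0]
force: [-3.6, 5.2, 11.9]
finger_gap: 0.315
gripper_force: 84.2
```

```bash
python3 - <<'E'
from h import *
s=manip.snapshot("side"); save(s,"s6",(260,160,130,100),6); st=manip.sense(); print(st["tcp_pos"],st["tool_rot"],st["force"])
E
```

```text
[ 0.46147596 -0.15243349  0.100284  ] [9.91915012e-01 1.26902310e-01 4.35274019e-04 4.72836732e-04] [-3.50818434  4.50181895 11.35140881]
```

View pics/s6.png

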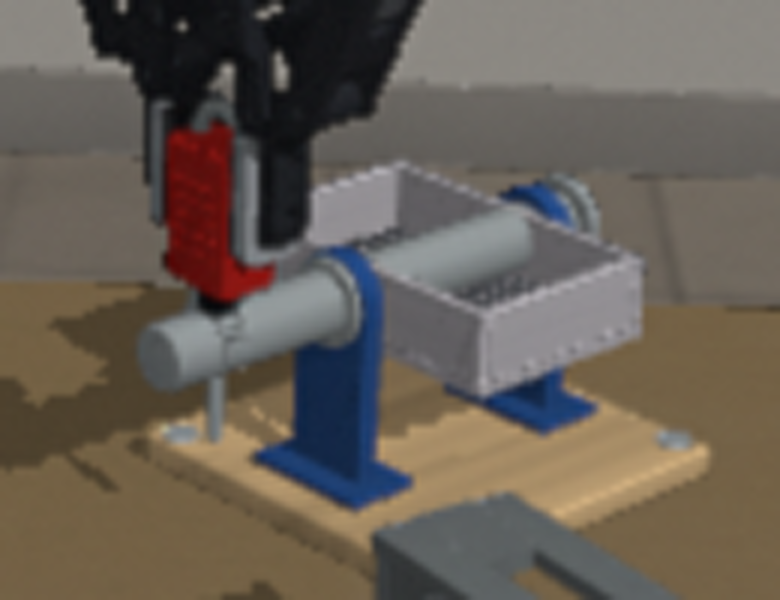

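Request:
servo_tool(
  commands=[0,0,-0.003,0,0,0,-1,0,0,0,0,0,0,0.4,0,0,0,0,0,0,0.4,0,0,0,0,0,0,0.4,0,0,0,0,0,0,0.4,0,0,0,0,0,0,0.4,0,0,0,0,0,0,0.4],
)

```text
t: 14.48
tcp_pos: [0.4616, -0.1527, 0.1005]
tool_rot: [0.992, 0.127, 0.0, 0.0]
force: [-0.3, -0.3, -0.7]
finger_gap: 0.699
gripper_force: 0.0
```

Request:
servo_tool(
  commands=[0,0,-0.02,0,0,0,0.4,0,0,-0.03,0,0,0,0.4,0,0,-0.04,0,0,0,0.4,0,0,-0.04,0,0,0,0.4,0,0,-0.04,0,0,0,0.4,0,0,-0.04,0,0,0,0.4,0,0,-0.04,0,0,0,0.4,0,0,0,0,0,0,0.4],
)

```text
t: 15.15
tcp_pos: [0.4635, -0.1535, 0.229]
tool_rot: [0.992, 0.127, 0.003, 0.003]
force: [0.3, 0.1, -0.1]
finger_gap: 0.7
gripper_force: 0.0
```

```bash
python3 - <<'E'
from h import *
s=manip.snapshot("side"); a=np.array(s["img"])[160:260,260:390,::-1]; b=np.array(manip.snapshot("wrist")["img"])[120:320,180:380,::-1]
a=cv2.resize(a,None,fx=3.5,fy=3.5,interpolation=2); b=cv2.resize(b,(330,350),interpolation=2); cv2.imwrite("pics/f7.png",np.hstack([a,b])); st=manip.sense(); print(st["tcp_pos"],st["force"],st["finger_gap"])
E
```

```text
[ 0.46151174 -0.15240408  0.22589079] [ 0.12945414  0.52541585 -1.18078544] 0.6983478825152085
```

View pics/f7.png

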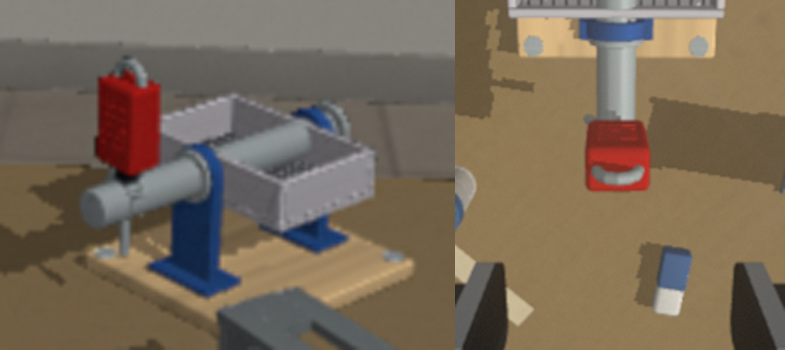

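```bash
python3 - <<'E'
from h import *
s=manip.snapshot("side")
for z in(.034,.038,.042,.132,.134,.136): print(z,(proj(s,[.4602,-.1528,z])-[260,160])*3.5)
a=np.array(s["img"]); print(a[224:240,290:302].mean(2).astype(int)); print(a[172:186,290:302].mean(2).astype(int))
E
```

```text
0.034 [[124.5093085  260.85316361]]
0.038 [[124.68216755 253.62739854]]
0.042 [[124.85561522 246.37536045]]
0.132 [[128.91830445  76.02918433]]
0.134 [[129.01216431  72.08272197]]
0.136 [[129.10618376  68.12904853]]
[[ 73  62  60  62  78 110 115  74  59  60  60  61]
 [ 61  59  59  61  77 111 115  71  59  60  65  70]
 [ 60  59  59  60  78 112 115  75  71  72  83  95]
 [ 61  60  61  68  77 112 116  89  97  94  94  99]
 [ 61  63  77  97  85 112 115  94  95  97  97 107]
 [ 91  93 114 130  98 113 116  99  97  98  99 100]
 [147 137 139 137 100 113 118 112 108  98  97  97]
 [130 129 134 137 102 114 127 143 139 112 106  96]
 [133 131 133 130 105 116 129 145 144 140 135 110]
 [151 145 145 128 118 115 128 141 142 143 143 141]
 [144 145 145 142 140 139 139 141 142 142 142 140]
 [120 132 139 139 137 136 135 138 140 138 136 124]
 [ 93 102 114 123 129 132 135 137 136 135 129 100]
 [ 87  88  88  98 114 129 133 134 134 132 132 123]
 [ 79  83  82  86  91 100 114 123 128 131 134 135]
 [ 74  80  81  86  84  81  88  98 114 127 135 137]]
[[110 109 110 108 100 118 120 119 119 120 118 120]
 [100 100  99 100 100 105 107 107 107 106 107 107]
 [ 98  97  97  97  98  98  98  98  97  98  97  97]
 [ 96  97  96  97  95  92  91  93  96  96  96  96]
 [ 96  96  95  95  89  67  70  88 104  96  95  95]
 [ 94  95  94  90  87  89 103 126 134 108  95  94]
 [ 94  94  91  78  76  72  85 106 128 137 109  94]
 [ 94  93  86  82  73  64  81  78 113 145 141  99]
 [ 92  82  69  89  63  49  63  86  94 133 146 113]
 [ 86  57  73  93  64  44  46  64  79 116 147 147]
 [ 65  60  64  67  50  46  44  44  69  96 128 126]
 [ 52  57  59  60  60  61  57  46  60  89 124 125]
 [ 43  47  51  56  59  62  61  61  64  79 118 120]
 [ 37  38  44  47  53  56  58  62  63  67  79  79]]
```

```bash
python3 -c "
from h import *
print(manip.sense()['qd'].round(3)); print(manip.sign_off())"
```

```text
[0.    0.021 0.017 0.001 0.003 0.   ]
the job is handed in; nothing more can be done
None
```

The R-clip is through the axle's cross-hole, the collar is on the axle, the bent leg's force readings fit it having snapped round, and the clip is released. The job was handed in at about 15 s with the wrist force reading at most about 12 N while pressing, but no verdict came back.

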